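# Prise the snap-fit terminal cover off the connection box

### The arm

A 6-joint arm with a two-finger parallel gripper is mounted at the origin on a cart in front of the work surface, level with it; the furniture and walls round the work are solid. World frame = base frame: x ahead of the robot, y to its left, z up, the work surface at z = 0. Lengths are in m, angles in rad, forces in N, time in s.
With the tool pointing down it reaches from about 0.25 to 0.775 m from the base axis. Payload 8.9 kg.
Tool frame: the origin (TCP) lies midway between the tips of the shut fingers; the grasp point (between the pads) lies 19 mm behind it; z points along the fingers, y is the line along which they close (so a half turn about z gives the same grasp; the last joint's range is limited). The gripper opens to 85 mm and grips with 20 to 120 N. Pads are 22 mm wide; open, the fingers measure 114 mm over their backs; the gripper's body (76 mm by 85 mm) begins 54 mm behind the grasp point. The pads swing forward as they close: fully open they stand 13 mm farther back than shut.
Start: joints at [1.058, 0.291, -0.153, 1.127, 0, 1.431], TCP at [0.192, 0.489, 0.231] pointing down, gripper open.
Joint ranges: [-2.52, 2.52], [-0.91, 1.74], [-1.3, 1.37], [-1.96, 2.02], [-1.52, 1.47], [-3.14, 3.14]. Speed limits (rad/s): [2.22, 2.22, 2.79, 3.14, 3.14, 3.14].

### API

Orientations are given as a unit quaternion [x, y, z, w].
In Python, from rig import robot gives the robot as it stands.
- The arm moves only by the shell command python3 steer.py 'ROWS'. ROWS is rows parted by semicolons, their numbers by spaces, 1 to 8 of them, each of 7 numbers: the finger opening in m, then dx, dy, dz in m, then a rotation vector rx, ry, rz in rad; each row shifts and turns the commanded pose from where the row before left it, along the tool's axes as they then stand; what a row does not reach is not made up. A row lasts 1/12 s, in which the tool goes at most 0.0417 m and 0.125 rad, less where a joint would pass 70% of its speed; a pose out of reach is approached as far as the arm can. The fingers move at their own pace and stop on an object; the grip force is fixed at half the most. Time passes only in rows, so rows that do not move let the fingers close. It prints the time, the measured TCP pose, the force, the opening and the grip force at its end.
- robot.read_state(): the state, without advancing time (a new reading comes with each control period).
- robot.get_image(name): name is "side" or "top" or "wrist"; returns the picture (384x512x3 uint8, red, green, blue); there is no depth.
- robot.calibration(name): a dict with "camera_matrix" (3x3 intrinsics, pixels), "extrinsics" (4x4, takes a point from camera to world coordinates). Camera axes: x right, y up, looking along -z (the intrinsics and any distortion apply to the point x, -y, -z); pixel columns grow to the right and rows downward; lengths in m; the calibration is good to about 2 mm. A picture is of the moment at which its call begins: read the wrist's pose just before it. calibration takes no time and is no camera call; for the wrist camera it gives the pose at the moment of the call.
- robot.close_job(): hands the job in; it is judged then, once.
The state is a dict: "clock": time; "qpos": joint angles; "dq": joint speeds; "effort": joint torques, N m; "ee_pos": TCP position; "orientation": TCP orientation; "ft_force": force on the tool from outside, world axes, zero at the start; "wrist_torque": the same for the moment, N m; "grip_width": finger opening in m; "gripper_force": force on a finger pad.
Only numpy, scipy, OpenCV 4.12 (cv2) and the standard library are available. Lean on these libraries where they do the work, as an engineer would, in place of code of your own. Each camera call takes 0.05 s, during which the arm holds its last target. There are 200 camera calls.

### The job

The dark terminal cover of the grey connection box is snapped shut. Prise it loose with the blade of the blue-handled slotted screwdriver at the notch in the front of the box, without forcing the brittle plastic, then take the cover off and lay it flat on the table; lay the screwdriver down on the table too (drop nothing), and leave everything else where it is.

Things in the scene. Friction and masses are not known exactly. Their poses are not given: they have to be found in the camera images.
- box: Light grey plastic connection box, screwed to the table: 140 mm long (x), 75 mm wide (y). Origin: middle of its underside; its front (-x) is turned roughly to the robot. Rim 67.5 mm high; behind x = +42 mm a head 80 mm high with a green lamp. Side walls 6 mm thick. The shut cover lies inset, flush with the rim (1.5 mm gap each side), so fingers cannot grip it until it has sprung up.
- notch (a point): Middle of the pry notch in the box's front wall, on top of its rounded, 3 mm thick sill (box frame -68.5, 0, 60 mm). The notch is 20 mm wide, open upwards and outwards; behind the sill a gap of 8 mm, open 15 mm and more below, reaches to the cover's edge. The blade goes over the sill, sloping down about 20 degrees, some 8 mm in under the edge (with less bite it slips off), and levers on the sill.
- cover: Dark grey terminal cover, plate 100 (x) x 60 (y) x 5 mm with a white chevron that points to the notch. Origin: middle of its underside, x towards the head; shut it is at (-9, 0, 62.5) mm in the box frame, x parallel. Two tongues 2 mm thick reach 5 mm under the head in a 3.5 mm slot: lift the front a little more, then draw it 10 mm or more forwards (box -x). Plastic cracks at 60 N.
- cover_edge (a point): Middle of the cover's front edge (cover frame -48, 0, 2.5 mm), a round bead of 4 mm, 65 mm high when shut. Two sprung hooks 23 mm left and right of the notch lap over it; 15 to 25 N upwards and about 4 mm of lift make it snap past them. It then stays up by itself on the hooks, about 7 mm above its shut height, so that its sides stand clear of the rim there and can be gripped.
- screwdriver: Slotted screwdriver with a blue handle, 155 mm long, lying on the table. Its x axis runs from blade to butt, its z axis up; its centre line lies at z = 13.6 mm. Origin: under the middle of its length. Handle from x = -8 to +78 mm, 26 mm across, 24 mm high; round shank 5.5 mm thick from x = -8 to -68 mm. At the start the blade points roughly away from the robot.
- blade_tip (a point): Middle of the end of the flat blade (screwdriver frame -77.5, 0, 13.6 mm). The blade is 10 mm long, 6 mm wide (along the screwdriver's y) and 1.8 mm thick (along its z); behind it the thicker shank begins with a step. A side load on the tip turns the handle a few degrees in the fingers.
- terminal_bin: Clear open bin of crimp terminals, 122 x 157 x 72 mm, left of the press; bystander. Origin under its middle. Mind the press: its head overhangs the table from x = 0.56 m on, between y = -0.26 and 0.04 m, from 0.27 m up, and its clear guard from x = 0.48 m on, between y = -0.06 and 0 m, 0.22 m up. Swing the arm past them drawn in.
- side_cutters: Cutters with red handles, 144 x 55 x 13 mm, lying at the front left; bystander. Origin under their middle. The front of the table between them and the press (round x = 0.44, y = 0.09 m) is clear. The table's front edge is at x = 0.38 m.

How it is judged:
On the way:
1. the screwdriver lifts the front edge of the cover by more than 2.5 mm (z of cover_edge in the frame of box above 0.0675 m and contact force between screwdriver and cover above 0.3 N).
At the end, for the whole second after the job is handed in: The cover lies flat (within 7 degrees, either face up) on the table top, off the box; the screwdriver lies on the table (within 15 degrees of level); both are at rest (height (world z) of cover between -0.01 and 0.012 m and angle between the z axis of cover and the z axis of box, either way round below 0.12 rad and height (world z) of screwdriver between -0.02 and 0.04 m and angle between the x axis of screwdriver and the z axis of box, either way round above 1.3 rad and linear speed of each of cover, screwdriver below 0.02 m/s); the robot touches nothing.
It fails at once if the screwdriver presses on the cover or the box with over 60 N and cracks the plastic (contact force between screwdriver and cover above 60 N or contact force between screwdriver and box above 60 N).
It fails at once if the cover or the screwdriver is dropped on the table from more than about 3 cm ((linear speed of cover above 0.75 m/s and height (world z) of cover below 0.05 m and contact force between the fingers and cover below 0.05 N) or (linear speed of screwdriver above 0.75 m/s and height (world z) of screwdriver below 0.05 m and contact force between the fingers and screwdriver below 0.05 N)).
It fails at once if the terminal bin or the red cutters are pushed more than 3 cm (distance of any of terminal_bin, side_cutters from where it was at the start of the episode above 0.03 m).
It also fails if it takes over 61 s, if anything falls off the work surface, if the arm or the gripper's body presses on something with over 40 N, if the wrist force passes 120 N, or if a joint passes its speed limit or range.

## Working session

There is one attempt and no reset: what is moved stays moved. The work goes in short steps, Python scripts to look and compute and a shell command to move; the robot and the scene stay as the last step left them, time stands still between calls to the robot, and variables do not carry over. Pictures are saved under pics/ and viewed, at most 10 in all, crops included, and the job is handed in when it is done.

```bash
ls; mkdir -p pics; python3 - <<'E'
from rig import robot
import cv2,numpy as np
print(robot.read_state())
for n in ("side","top","wrist"):
    im=robot.get_image(n); cv2.imwrite(f"pics/{n}0.png",im[:,:,::-1]); c=robot.calibration(n); print(n,np.round(c["camera_matrix"],1).tolist(),np.round(c["extrinsics"],3).tolist(),[k for k in c])
a=[cv2.imread(f"pics/{n}0.png") for n in("side","top")]
E
```

```text
pics
rig.py
steer.py
{'clock': 0.0, 'qpos': array([ 1.05768622e+00,  2.91278632e-01, -1.54120129e-01,  1.12671563e+00,
       -1.55455282e-05,  1.43149270e+00]), 'dq': array([ 1.03662705e-04, -1.56734212e-03, -9.63087151e-04,  4.01978473e-04,
       -1.64558537e-03, -4.54269957e-05]), 'effort': array([ 4.76146124e-04, -5.37147617e+01,  3.31371009e+01,  1.59929733e-02,
       -8.69906899e-05,  2.68825124e-05]), 'ee_pos': array([0.19149319, 0.48835469, 0.23073548]), 'orientation': array([ 1.85816915e-01,  9.82584164e-01, -6.26766367e-04, -2.03824686e-04]), 'ft_force': array([-0.39693526, -0.58078602, -0.37452184]), 'wrist_torque': array([-0.032133  , -0.03070843,  0.00958912]), 'gripper_force': 0.0, 'grip_width': 0.08545738047366437}
side [[455.5, 0.0, 256.6], [0.0, 455.5, 189.5], [0.0, 0.0, 1.0]] [[-0.887, 0.394, -0.241, 0.259], [-0.462, -0.749, 0.475, 0.44], [0.007, 0.533, 0.846, 1.047], [0.0, 0.0, 0.0, 1.0]] ['camera_matrix', 'extrinsics']
top [[357.2, 0.0, 257.4], [0.0, 357.2, 191.9], [0.0, 0.0, 1.0]] [[0.073, 0.974, -0.215, 0.358], [-0.997, 0.073, -0.011, -0.095], [0.005, 0.215, 0.977, 0.979], [0.0, 0.0, 0.0, 1.0]] ['camera_matrix', 'extrinsics']
wrist [[303.2, 0.0, 251.4], [0.0, 303.2, 190.6], [0.0, 0.0, 1.0]] [[0.365, -0.894, -0.26, 0.126], [0.931, 0.35, 0.103, 0.514], [-0.001, -0.28, 0.96, 0.372], [0.0, 0.0, 0.0, 1.0]] ['camera_matrix', 'extrinsics']
```
View pics/side0.png

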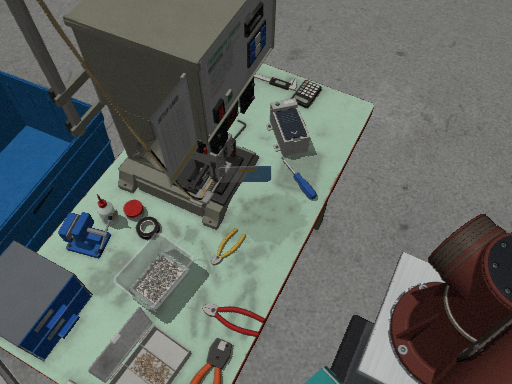

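View pics/top0.png

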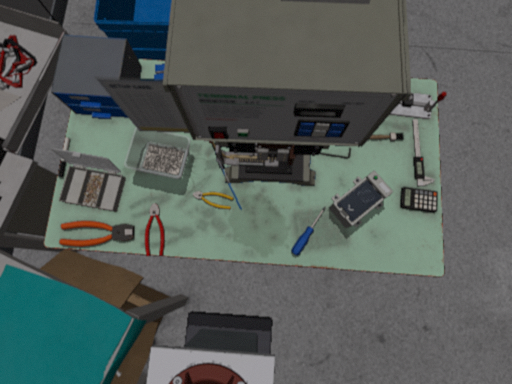

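Side view: screwdriver (285–315, 160–195), box (290,125), head at its far end. Top view: screwdriver from (324,209) to (297,250), box around (360,203) with head at upper right. Now enlarged crops and masks.

```bash
cat > h.py <<'E'
import cv2,numpy as np
from scipy.spatial.transform import Rotation as R
from rig import robot
def snap(n,f=None):
    c=robot.calibration(n); im=robot.get_image(n)[:,:,::-1].copy()
    if f: cv2.imwrite(f"pics/{f}.png",im)
    return im,c
def ray(c,p):
    K,E=np.array(c["camera_matrix"]),np.array(c["extrinsics"])
    d=np.linalg.inv(K)@[p[0],p[1],1]; d=E[:3,:3]@[d[0],-d[1],-d[2]]
    return E[:3,3],d
def plane(c,p,z):
    o,d=ray(c,p); return o+d*(z-o[2])/d[2]
def proj(c,P):
    K,E=np.array(c["camera_matrix"]),np.array(c["extrinsics"])
    q=E[:3,:3].T@(np.array(P)-E[:3,3]); q=K@[q[0],-q[1],-q[2]]; return q[:2]/q[2]
def tri(c1,p1,c2,p2):
    (a,u),(b,v)=ray(c1,p1),ray(c2,p2)
    s=np.linalg.lstsq(np.c_[u,-v],b-a,rcond=None)[0]; A,B=a+s[0]*u,b+s[1]*v
    return (A+B)/2,np.linalg.norm(A-B)
def blob(m):
    cs,_=cv2.findContours(m.astype(np.uint8),cv2.RETR_EXTERNAL,cv2.CHAIN_APPROX_NONE)
    return max(cs,key=cv2.contourArea)
E
python3 - <<'E'
from h import *
C={n:robot.calibration(n) for n in("side","top")}
I={n:cv2.imread(f"pics/{n}0.png") for n in C}
roi={"side":(250,85,340,215),"top":(280,160,400,265)}
for n,z in(("side",.0136),("top",.0136)):
    x0,y0,x1,y1=roi[n]; s=I[n][y0:y1,x0:x1]; hsv=cv2.cvtColor(s,cv2.COLOR_BGR2HSV)
    m=(hsv[...,0]>100)&(hsv[...,0]<125)&(hsv[...,1]>150)
    ct=blob(m); r=cv2.minAreaRect(ct); b=cv2.boxPoints(r)+[x0,y0]
    print(n,"handle",r[1],[np.round(plane(C[n],p,z),4).tolist() for p in b], np.round(plane(C[n],np.array(r[0])+[x0,y0],z),4))
a=[cv2.resize(I[n][roi[n][1]:roi[n][3],roi[n][0]:roi[n][2]],None,fx=4,fy=4,interpolation=cv2.INTER_CUBIC) for n in roi]
h=max(i.shape[0] for i in a); a=[cv2.copyMakeBorder(i,0,h-i.shape[0],0,0,0) for i in a]
o=np.hstack(a); print(o.shape); o=cv2.resize(o,None,fx=.95,fy=.95); cv2.imwrite("pics/crop0.png",o[:600,:800])
E
```

```text
side handle (29.985363006591797, 8.433382987976074) [[0.4878, -0.223, 0.0136], [0.4792, -0.2473, 0.0136], [0.4033, -0.2017, 0.0136], [0.4122, -0.1786, 0.0136]] [ 0.445  -0.2122  0.0136]
top handle (8.043152809143066, 30.231159210205078) [[0.4163, -0.1838, 0.0136], [0.487, -0.2256, 0.0136], [0.4762, -0.2442, 0.0136], [0.4059, -0.2023, 0.0136]] [ 0.4461 -0.2138  0.0136]
(520, 840, 3)
```

View pics/crop0.png

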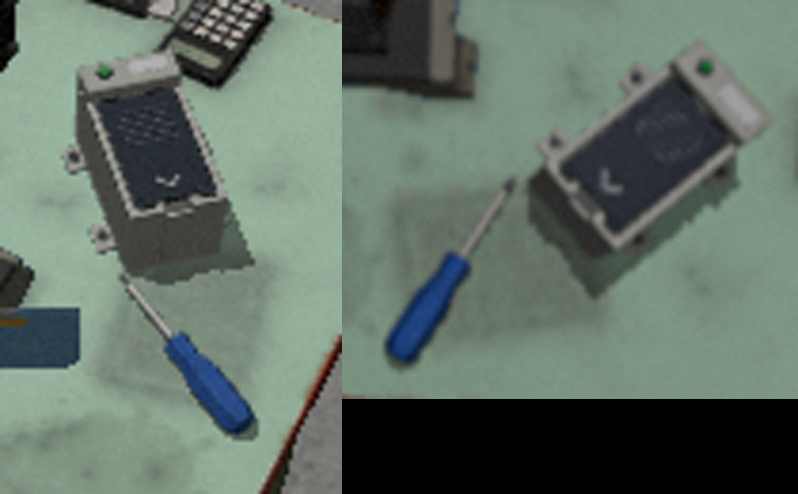

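Left crop: the cover fills (95–215, 85–210) with chevron at (168,182) and the notch at (180,210). Right crop: notch at about (585,205), cover (560–735, 80–240), lamp (705,67), blade tip (512,182).

```bash
python3 - <<'E'
from h import *
C={n:robot.calibration(n) for n in("side","top")}
I={n:cv2.imread(f"pics/{n}0.png") for n in C}
roi={"side":(268,100,312,145),"top":(325,175,380,235)}
for n in C:
    x0,y0,x1,y1=roi[n]; s=I[n][y0:y1,x0:x1].astype(int)
    m=(s.max(2)<75)&(s[...,0]>=s[...,1])   # dark bluish
    ct=blob(m).reshape(-1,2)+[x0,y0]
    W=np.array([plane(C[n],p,.0675)[:2] for p in ct])
    r=cv2.minAreaRect((W*1000).astype(np.float32)); print(n,"cover mm",r, (cv2.boxPoints(r)).round(1).tolist())
q=lambda n,u,v:(250+u/3.8,85+v/3.8) if n=="side" else (280+(u-342)/3.8,160+v/3.8)
pts={"notch":((180,209),(587,207)),"lamp":((105,72),(705,67)),"tip":((123,277),(512,180)),"butt":((243,430),(398,358)),"chev":((168,184),(605,190))}
for k,(a,b) in pts.items():
    P,e=tri(C["side"],q("side",*a),C["top"],q("top",*b)); print(k,P.round(4),round(e,4))
E
```

```text
side cover mm ((558.1580810546875, -352.61279296875), (60.65202713012695, 114.486328125), 42.5986442565918) [[497.1000061035156, -331.0], [574.5999755859375, -415.29998779296875], [619.2000122070312, -374.20001220703125], [541.7000122070312, -289.8999938964844]]
top cover mm ((557.81640625, -351.6740417480469), (59.71763610839844, 110.41814422607422), 42.389095306396484) [[498.5, -331.0], [573.0, -412.6000061035156], [617.0999755859375, -372.29998779296875], [542.5999755859375, -290.79998779296875]]
notch [ 0.5185 -0.3172  0.0505] 0.001
lamp [ 0.6169 -0.3899  0.0767] 0.0018
tip [ 0.5415 -0.2731  0.0056] 0.0024
butt [ 0.4091 -0.1976 -0.0026] 0.0006
chev [ 0.5314 -0.3266  0.0607] 0.0028
```

```bash
M='.085 -.0273 -.0311 0 0 0 0'; python3 steer.py '.085 -.0273 -.0311 0 0 0 0;.085 -.0273 -.0311 0 0 0 0;.085 -.0273 -.0311 0 0 0 0;.085 -.0273 -.0311 0 0 0 0;.085 -.0273 -.0311 0 0 0 0;.085 -.0273 -.0311 0 0 0 0;.085 -.0273 -.0311 0 0 0 0;.085 -.0273 -.0311 0 0 0 0'
python3 steer.py '.085 -.0273 -.0311 0 0 0 0;.085 -.0273 -.0311 0 0 0 0;.085 -.0273 -.0311 0 0 0 0;.085 -.0273 -.0311 0 0 0 0;.085 -.0273 -.0311 0 0 0 0;.085 -.0273 -.0311 0 0 0 0;.085 -.0273 -.0311 0 0 0 0;.085 -.0273 -.0311 0 0 0 0'
python3 steer.py '.085 -.0273 -.0311 0 0 0 0;.085 -.0273 -.0311 0 0 0 0;.085 0 0 0 0 0 .08;.085 0 0 0 0 0 .084;.085 0 0 0 0 0 0'
python3 - <<'E'
from h import *
print(robot.read_state()['ee_pos'],robot.read_state()['orientation'])
im,c=snap("wrist","w1"); np.save("w1.npy",c,allow_pickle=True)
E
```

```text
clock: 0.82
ee_pos: [0.3041, 0.1756, 0.2314]
orientation: [0.185, 0.983, 0.0, 0.0]
ft_force: [2.6, 1.0, -0.2]
grip_width: 0.085
gripper_force: 0.0
clock: 1.48
ee_pos: [0.4167, -0.1363, 0.2313]
orientation: [0.186, 0.983, 0.0, 0.0]
ft_force: [0.9, 1.9, 1.0]
grip_width: 0.0851
gripper_force: 0.0
clock: 1.9
ee_pos: [0.4445, -0.2124, 0.2307]
orientation: [0.268, 0.963, 0.0, -0.001]
ft_force: [0.1, 0.5, -0.4]
grip_width: 0.0853
gripper_force: 0.0
[ 0.44449912 -0.21242231  0.23072457] [ 2.68116919e-01  9.63386185e-01  2.17936964e-04 -5.72655851e-04]
```

View pics/w1.png

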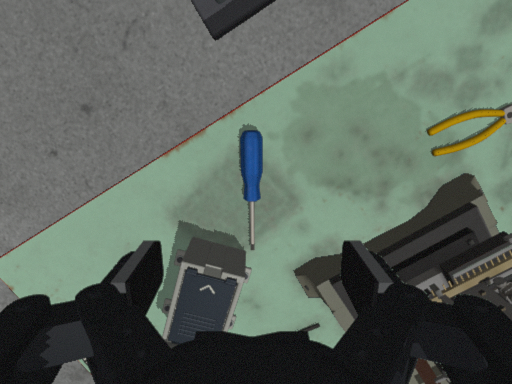

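Wrist view: handle (252,130–200), blade tip (252,247); box front with the notch at (212,270), chevron at (208,289).

```bash
cat >> h.py <<'E'
def boxpose(im,c,roi):
    """front corners etc of dark cover on plane z=.0675"""
    x0,y0,x1,y1=roi; s=im[y0:y1,x0:x1].astype(int)
    m=(s.max(2)<85)&(s[...,0]>s[...,2]+4)
    ct=blob(m).reshape(-1,2)+[x0,y0]
    W=np.array([plane(c,p,.0675)[:2] for p in ct])*1000
    return cv2.boxPoints(cv2.minAreaRect(W.astype(np.float32))),cv2.minAreaRect(W.astype(np.float32)),ct
def driver(im,c,z=.0136):
    hsv=cv2.cvtColor(im,cv2.COLOR_BGR2HSV)
    m=(hsv[...,0]>100)&(hsv[...,0]<125)&(hsv[...,1]>150)
    ct=blob(m).reshape(-1,2); W=np.array([plane(c,p,z)[:2] for p in ct])*1000
    return cv2.minAreaRect(W.astype(np.float32)),ct
E
python3 - <<'E'
from h import *
im=cv2.imread("pics/w1.png"); c=np.load("w1.npy",allow_pickle=True).item()
r,ct=driver(im,c); print("handle",r,cv2.boxPoints(r).round(1).tolist()); print("tip",plane(c,(252,248),.0136))
b,r,ct=boxpose(im,c,(150,255,255,335)); print(r,b.round(1).tolist()); print("cover px",ct.min(0),ct.max(0))
print("notch",plane(c,(212,270),.0625),"chev",plane(c,(208,287),.0675))
x,y,w,h=150,225,110,110
cv2.imwrite("pics/w1c.png",cv2.resize(im[y:y+h,x:x+w],None,fx=5,fy=5,interpolation=cv2.INTER_CUBIC))
E
```

```text
handle ((447.15130615234375, -214.6920928955078), (24.145503997802734, 84.55168914794922), 59.399505615234375) [[404.6000061035156, -203.60000610351562], [477.3999938964844, -246.60000610351562], [489.70001220703125, -225.8000030517578], [416.8999938964844, -182.8000030517578]]
tip [ 0.54022837 -0.26933328  0.0136    ]
((552.6716918945312, -345.49114990234375), (59.97008514404297, 95.22508239746094), 42.91179275512695) [[498.29998779296875, -331.0], [563.0999755859375, -400.79998779296875], [607.0999755859375, -359.8999938964844], [542.2000122070312, -290.20001220703125]]
cover px [169 268] [236 334]
notch [ 0.51903106 -0.31041821  0.0625    ] chev [ 0.53295778 -0.32428483  0.0675    ]
```

View pics/w1c.png

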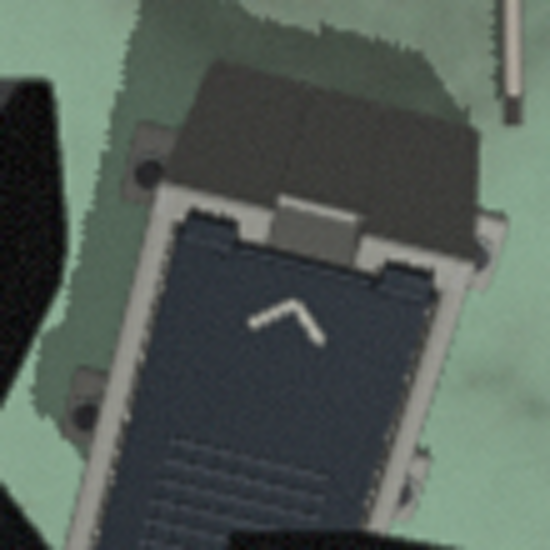

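Crop (5x): front rim corners at (163,183) and (478,262), sill bright line mid (318,206), cover edge mid (308,262), chevron apex (296,301).

```bash
python3 - <<'E'
from h import *
c=np.load("w1.npy",allow_pickle=True).item()
g=lambda u,v,z:plane(c,(150+(u+.5)/5-.5,225+(v+.5)/5-.5),z)[:2]
A,B=g(163,183,.0675),g(478,262,.0675); d=A-B; n=np.linalg.norm(d)
ux=np.array([-d[1],d[0]])/n; ux=ux if ux[0]>0 else -ux
print("front",A,B,"width",n,"yaw",np.degrees(np.arctan2(ux[1],ux[0])),"origin",(A+B)/2+.07*ux)
yaw=np.radians(-47.2); ux=np.array([np.cos(yaw),np.sin(yaw)]);uy=np.array([-ux[1],ux[0]])
O=(A+B)/2+.07*ux
for k,(u,v,z) in dict(sill=(318,206,.06),edge=(308,262,.065),chev=(296,301,.0675)).items():
    w=g(u,v,z); print(k,w,"box",(w-O)@ux,(w-O)@uy)
# handle direction
a=np.radians(149.4); print("grasp offset")
E
```

```text
front [ 0.49026034 -0.33077657] [ 0.54394803 -0.28076328] width 0.0733736862729386 yaw -47.02929600651804 origin [ 0.56481789 -0.35698909]
sill [ 0.51625928 -0.30732278] box -0.06943468830652168 -0.0016750009043748973
edge [ 0.52506113 -0.31508764] box -0.05775703923159524 -0.0004925896043212856
chev [ 0.53100868 -0.32189943] box -0.04871800751097795 -0.0007569103767049168
grasp offset
```

```bash
python3 steer.py '.055 -.0025 0 .035 0 0 0;.055 0 0 .035 0 0 0;.055 0 0 .035 0 0 0;.055 0 0 .035 0 0 0;.055 0 0 .035 0 0 0;.055 0 0 .035 0 0 0;.055 0 0 .0155 0 0 0;.055 0 0 0 0 0 0'
python3 steer.py '.02 0 0 0 0 0 0;.02 0 0 0 0 0 0;.02 0 0 0 0 0 0;.02 0 0 0 0 0 0;.02 0 0 0 0 0 0;.02 0 0 0 0 0 0'
```

```text
clock: 2.62
ee_pos: [0.4444, -0.211, 0.0028]
orientation: [0.264, 0.965, 0.001, -0.003]
ft_force: [-0.5, 0.1, -0.7]
grip_width: 0.0549
gripper_force: 0.0
clock: 3.12
ee_pos: [0.4481, -0.2136, 0.0076]
orientation: [0.265, 0.964, -0.0, 0.001]
ft_force: [-0.7, 1.8, 7.1]
grip_width: 0.0234
gripper_force: 59.1
```

```bash
python3 steer.py '.02 0 0 -.01 0 0 0;.02 0 0 -.03 0 0 0;.02 0 0 -.035 0 0 0;.02 0 0 -.035 0 0 .1;.02 0 0 0 0 0 .1;.02 0 0 0 0 0 .087;.02 0 0 0 0 .1 0;.02 0 0 0 0 .1 0'
python3 steer.py '.02 0 0 0 0 .1 0;.02 0 0 0 0 .084 0;.02 0 0 0 0 0 0;.02 0 0 0 0 0 0'
python3 - <<'E'
from h import *
s=robot.read_state(); Rm=R.from_quat(s['orientation']).as_matrix(); print(Rm.round(3).tolist())
im,c=snap("wrist","w2"); np.save("w2.npy",c,allow_pickle=True)
a,c2=snap("side","s2"); b,c3=snap("top","t2")
P=s['ee_pos']; tip=P-.1113*Rm[:,0]-.006*Rm[:,2]; print("pred tip",tip,[proj(k,tip) for k in(c,c2,c3)])
def crop(i,k,w=40): u,v=proj(k,tip).astype(int); return cv2.resize(i[max(v-w,0):v+w,max(u-w,0):u+w],(260,260),interpolation=cv2.INTER_CUBIC)
cv2.imwrite("pics/m2.png",np.hstack([crop(im,c),crop(a,c2),crop(b,c3)]))
E
```

```text
clock: 3.78
ee_pos: [0.4463, -0.2121, 0.1187]
orientation: [0.398, 0.912, 0.041, -0.092]
ft_force: [0.8, -0.5, -0.6]
grip_width: 0.0232
gripper_force: 59.4
clock: 4.12
ee_pos: [0.4473, -0.2138, 0.1155]
orientation: [0.394, 0.899, 0.076, -0.174]
ft_force: [-0.0, 0.5, -0.8]
grip_width: 0.0236
gripper_force: 59.4
[[-0.629, 0.735, -0.254], [0.681, 0.678, 0.274], [0.374, -0.0, -0.928]]
pred tip [ 0.51885984 -0.29130129  0.07943757] [array([251.37968267, 419.26282339]), array([293.93632507, 139.88595513]), array([337.08837292, 212.06112671])]
```

View pics/m2.png

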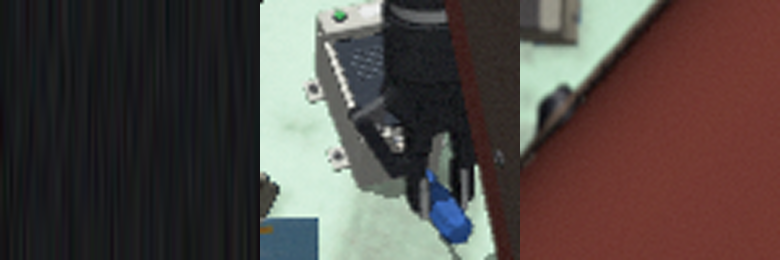

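Arm and gripper hide the blade in all three views (only the blue butt shows in the side crop at (450,215)); check the hold via the handle in the wrist view numerically.

```bash
python3 - <<'E'
from h import *
im=cv2.imread("pics/w2.png"); c=np.load("w2.npy",allow_pickle=True).item()
s=robot.read_state(); Rm=R.from_quat(s['orientation']).as_matrix(); P=s['ee_pos']
r,ct=driver(im,c); print(cv2.minAreaRect(ct.astype(np.float32)),ct.min(0),ct.max(0))
f=lambda x,y,z:P+Rm@np.array([x,y,z])
for z in(-.018,-.006,.006): print(z,[proj(c,f(x,0,z)).round(1).tolist() for x in(.04375,.02)], [proj(c,f(.03,y,z)).round(1).tolist() for y in(-.013,.013)])
ims=robot.get_image("side")[:,:,::-1]; cs=robot.calibration("side"); r,ct=driver(ims,cs); print("side",cv2.minAreaRect(ct.astype(np.float32)),ct.min(0),ct.max(0))
print([proj(cs,f(x,0,-.006)).round(1).tolist() for x in(.04375,.011)])
x,y=proj(c,f(.04,0,-.006)).astype(int); A=im[max(0,y-75):y+75,x-100:x+100]
x,y=proj(cs,f(.04,0,-.006)).astype(int); B=ims[y-37:y+38,x-50:x+50]
cv2.imwrite("pics/m3.png",np.hstack([cv2.resize(i,(400,300),interpolation=cv2.INTER_CUBIC) for i in(A,B)]))
E
```

```text
((251.0, 245.5), (165.0, 54.0), 90.0) [224 163] [278 328]
-0.018 [[252.1, 165.2], [252.1, 219.2]] [[221.4, 197.2], [282.8, 197.1]]
-0.006 [[252.0, 159.9], [252.0, 209.8]] [[223.9, 189.4], [280.2, 189.4]]
0.006 [[252.0, 155.5], [252.0, 201.8]] [[226.0, 182.8], [278.0, 182.8]]
side ((57.0, 164.0), (186.0, 114.0), 90.0) [ 0 71] [114 257]
[[313.9, 170.1], [309.3, 163.2]]
```

View pics/m3.png

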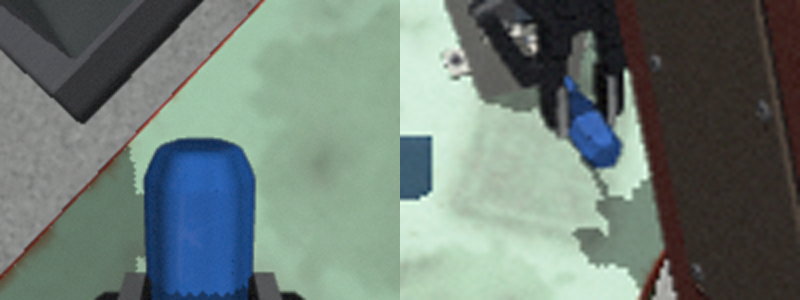

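Handle is straight and centred in the fingers (left crop columns 145–255; butt row 163 versus 160 predicted), so the tip prediction holds to about 1 mm. Go to the pre-insertion pose.

```bash
cat > tip.py <<'E'
from h import *
s=robot.read_state(); Rm=R.from_quat(s['orientation']).as_matrix(); P=s['ee_pos']
y=np.radians(-47.2); B=np.array([[np.cos(y),-np.sin(y),0],[np.sin(y),np.cos(y),0],[0,0,1]]); O=np.array([.5644,-.3577,0])
tip=P-.1125*Rm[:,0]-.006*Rm[:,2]
b=lambda p:(B.T@(p-O)*1000).round(1).tolist()
print("t",round(s['clock'],2),"tip box mm",b(tip),"tcp box",b(P),"pitch",round(np.degrees(np.arcsin(Rm[2,0])),1),"yaw",round(np.degrees(np.arctan2(Rm[1,0],Rm[0,0])),1),"F box",(B.T@s['ft_force']).round(1),"grip",round(s['grip_width'],4),"T tool",(Rm.T@s['wrist_torque']).round(2))
E
python3 tip.py
python3 steer.py '.02 -.0026 -.0059 .005 0 0 0;.02 -.0026 -.0059 .006 0 0 0;.02 0 0 0 0 0 0;.02 0 0 0 0 0 0' >/dev/null; python3 tip.py
python3 steer.py '.02 -.005 0 0 0 0 0;.02 -.005 0 0 0 0 0;.02 -.005 0 0 0 0 0;.02 0 0 0 0 0 0' >/dev/null; python3 tip.py
```

```text
t 4.32 tip box mm [-79.6, 12.2, 80.8] tcp box [-186.3, 12.2, 117.1] pitch 21.8 yaw 132.8 F box [-0.8 -1.1  0.6] grip 0.0234 T tool [ 0.01 -0.37  0.03]
t 4.65 tip box mm [-79.1, -0.5, 66.8] tcp box [-185.7, -0.3, 103.5] pitch 22.0 yaw 132.7 F box [ 0.2 -0.4 -0.5] grip 0.0241 T tool [-0.04 -0.48 -0.02]
t 4.98 tip box mm [-63.6, 0.1, 61.0] tcp box [-170.2, 0.3, 97.5] pitch 22.0 yaw 132.7 F box [ 0.8 -0.1  0.1] grip 0.0236 T tool [ 0.02 -0.59 -0.04]
```

```bash
python3 steer.py '.02 -.004 0 0 0 0 0;.02 -.004 0 0 0 0 0;.02 0 0 0 0 0 0' >/dev/null; python3 tip.py
python3 steer.py '.02 -.003 0 0 0 0 0;.02 -.003 0 0 0 0 0;.02 0 0 0 0 0 0;.02 0 0 0 0 0 0' >/dev/null; python3 tip.py
```

```text
t 5.23 tip box mm [-57.7, 0.1, 58.0] tcp box [-164.2, 0.2, 94.7] pitch 22.1 yaw 132.7 F box [-2.1 -0.   1.8] grip 0.0237 T tool [-0.03  0.05  0.  ]
t 5.57 tip box mm [-50.8, 0.2, 56.4] tcp box [-157.5, 0.3, 92.7] pitch 21.9 yaw 132.7 F box [ 1.6 -0.6  1.2] grip 0.0236 T tool [ 0.05 -0.73  0.04]
```

```bash
python3 steer.py '.02 -.0002 0 .0038 0 -.04 0;.02 -.0002 0 .0038 0 -.04 0;.02 -.0002 0 .0038 0 -.04 0;.02 -.0002 0 .0038 0 -.04 0;.02 0 0 0 0 0 0' >/dev/null; python3 tip.py
python3 steer.py '.02 -.0002 0 .0038 0 -.04 0;.02 -.0002 0 .0038 0 -.04 0;.02 0 0 0 0 0 0' >/dev/null; python3 tip.py
```

```text
t 5.98 tip box mm [-52.1, 0.2, 59.6] tcp box [-163.2, 0.3, 78.5] pitch 12.7 yaw 132.8 F box [-0.7  1.   0.5] grip 0.0233 T tool [-0.02 -0.23  0.03]
t 6.23 tip box mm [-52.1, 0.2, 60.6] tcp box [-164.3, 0.3, 70.8] pitch 8.2 yaw 132.8 F box [-0.2  0.2  0.7] grip 0.0232 T tool [-0.05 -0.15  0.  ]
```

```bash
python3 steer.py '.02 -.0015 0 0 0 0 0;.02 -.0007 0 .0038 0 -.04 0;.02 -.0004 0 .0038 0 -.04 0;.02 0 0 0 0 0 0' >/dev/null; python3 tip.py
python3 steer.py '.02 -.0002 0 .0038 0 -.04 0;.02 -.0002 0 .0038 0 -.04 0;.02 0 0 0 0 0 0' >/dev/null; python3 tip.py
```

```text
t 6.57 tip box mm [-49.7, 0.1, 61.2] tcp box [-162.4, 0.2, 62.5] pitch 3.7 yaw 132.7 F box [-1.  -0.2  0.9] grip 0.0232 T tool [ 0.01 -0.04  0.05]
t 6.82 tip box mm [-49.8, 0.1, 62.7] tcp box [-162.2, 0.2, 55.0] pitch -0.9 yaw 132.8 F box [-2.1 -0.3  1.7] grip 0.0236 T tool [ 0.    0.15 -0.01]
```

```bash
python3 steer.py '.02 -.0002 0 .0038 0 -.04 0;.02 -.0002 0 .0038 0 -.04 0;.02 0 0 0 0 0 0' >/dev/null; python3 tip.py
python3 steer.py '.02 -.0002 0 .0038 0 -.04 0;.02 -.0002 0 .0038 0 -.04 0;.02 0 0 0 0 0 0' >/dev/null; python3 tip.py
```

```text
t 7.07 tip box mm [-49.9, 0.2, 64.1] tcp box [-161.4, 0.3, 47.5] pitch -5.4 yaw 132.8 F box [-2.9  1.9  2.8] grip 0.0232 T tool [-0.07  0.44 -0.05]
t 7.32 tip box mm [-51.4, 0.0, 64.6] tcp box [-161.2, 0.1, 39.4] pitch -9.9 yaw 132.8 F box [-3.  -0.2  0.5] grip 0.0235 T tool [ 0.02  0.43 -0.02]
```

```bash
python3 - <<'E'
from h import *
a,c2=snap("side","s4"); b,c3=snap("top","t4")
f=lambda i,c,P,w:(lambda u:cv2.resize(i[int(u[1])-w:int(u[1])+w,int(u[0])-w:int(u[0])+w],(390,390),interpolation=cv2.INTER_CUBIC))(proj(c,P))
P=[.545,-.335,.065]
cv2.imwrite("pics/m4.png",np.hstack([f(a,c2,P,38),f(b,c3,P,45)]))
E
```

```text
(no output)
```

View pics/m4.png

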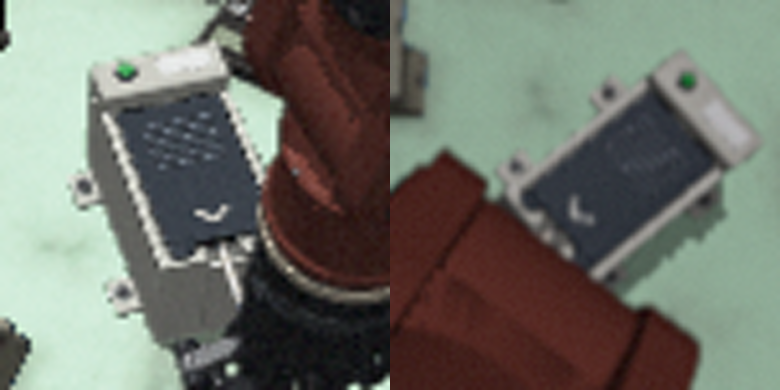

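Side crop: driver shank runs over the sill at (230,260) under the cover; light hook parts appear at the cover's front, chevron at (212,214). Compare the chevron with the start pictures to get the lift.

```bash
python3 - <<'E'
from h import *
for n,k,w in(("side","s",(283,122,304,142)),("top","t",(333,200,356,216))):
    c=robot.calibration(n)
    for i in(f"{n}0",f"{k}4"):
        s=cv2.imread(f"pics/{i}.png")[w[1]:w[3],w[0]:w[2]].astype(float)
        u,v=proj(c,[.5325,-.3235,.0675])
        x0,y0=int(u)-w[0],int(v)-w[1]
        t=s.mean(2)[max(y0-4,0):y0+5,max(x0-5,0):x0+6]; g=np.clip(t-80,0,None); Y,X=np.mgrid[:t.shape[0],:t.shape[1]]
        print(i,(g*X).sum()/g.sum(),(g*Y).sum()/g.sum(),g.sum())
    print("expected shift for 6mm lift",proj(c,[.5325,-.3235,.0735])-proj(c,[.5325,-.3235,.0675]))
E
```

```text
side0 4.955654101995566 4.1496674057649665 300.66666666666663
s4 5.098624622609862 3.405233143240523 993.6666666666667
expected shift for 6mm lift [ 0.16689015 -1.39315716]
top0 6.79381443298969 4.111929307805596 226.33333333333337
t4 6.032222829055162 4.083014746040416 610.3333333333333
expected shift for 6mm lift [ 0.59280277 -0.39657003]
```

```bash
python3 steer.py '.02 -.0006 0 .0038 0 -.04 0;.02 -.0006 0 .0038 0 -.04 0;.02 0 0 0 0 0 0' >/dev/null; python3 tip.py
python3 - <<'E'
from h import *
a=cv2.imread("pics/side0.png"); b=cv2.imread("pics/s4.png"); b2,_=snap("side","s5")
f=lambda i:cv2.resize(i[100:150,265:315],(390,390),interpolation=cv2.INTER_CUBIC)
cv2.imwrite("pics/m5.png",np.hstack([f(a),f(b2)]))
E
```

```text
t 7.67 tip box mm [-50.6, -0.0, 66.3] tcp box [-158.0, 0.0, 32.2] pitch -14.6 yaw 132.8 F box [-2.7 -0.7  0.8] grip 0.0237 T tool [ 0.    0.4  -0.01]
```

View pics/m5.png

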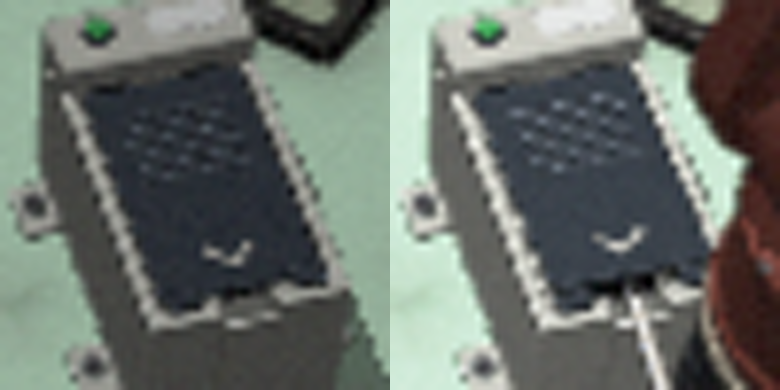

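Right picture: the cover's front has risen (chevron row 252→240, edge at the notch 297→280, ≈7 mm) and the hooks show under it: snapped loose. Lower the blade and withdraw.

```bash
python3 steer.py '.02 .0004 0 -.0042 0 .04 0;.02 .0004 0 -.004 0 .04 0;.02 .0004 0 -.004 0 .04 0;.02 .0002 0 -.004 0 .04 0;.02 .0002 0 -.004 0 .04 0;.02 .0002 0 -.004 0 .04 0;.02 .0002 0 -.004 0 .04 0;.02 0 0 0 0 0 0' >/dev/null; python3 tip.py
python3 steer.py '.02 .004 0 0 0 0 0;.02 .006 0 0 0 0 0;.02 .008 0 0 0 0 0;.02 .01 0 0 0 0 0;.02 .02 0 0 0 0 0;.02 0 0 0 0 0 0' >/dev/null; python3 tip.py
python3 - <<'E'
from h import *
b2,_=snap("side","s6")
d=np.abs(cv2.imread("pics/s5.png").astype(int)-b2)[105:140,272:300].mean(); print("cover area change",d)
E
```

```text
t 8.38 tip box mm [-47.8, 0.1, 64.9] tcp box [-160.5, 0.3, 61.7] pitch 1.4 yaw 132.7 F box [ 1.  -0.5  0.3] grip 0.0238 T tool [-0.05 -0.03  0.02]
t 8.88 tip box mm [-103.9, -0.1, 63.9] tcp box [-216.5, -0.1, 61.1] pitch 1.6 yaw 132.8 F box [-0.3  0.2 -1.2] grip 0.0235 T tool [0.03 0.04 0.02]
cover area change 2.8173469387755103
```

```bash
python3 steer.py '.02 -.004 .012 .01 0 -.025 0;.02 -.004 .012 .012 0 0 0;.02 -.003 .011 .012 0 0 0;.02 0 0 .010 0 0 0;.02 0 0 .002 0 0 0;.02 0 0 0 0 0 0' >/dev/null; python3 tip.py
python3 steer.py '.02 0 0 .003 0 0 0;.02 0 0 .002 0 0 0;.02 0 0 0 0 0 0;.02 0 0 0 0 0 0' >/dev/null; python3 tip.py
```

```text
t 9.43 tip box mm [-88.7, 34.6, 20.7] tcp box [-201.2, 34.7, 14.8] pitch 0.0 yaw 132.8 F box [-0.8 -1.3 -0.8] grip 0.0233 T tool [0.   0.06 0.02]
t 9.77 tip box mm [-87.6, 34.8, 16.8] tcp box [-200.1, 35.0, 10.6] pitch -0.1 yaw 132.7 F box [-1.2 -0.6 -0.8] grip 0.0239 T tool [0.02 0.04 0.02]
```

```bash
python3 steer.py '.02 0 0 .0015 0 0 0;.02 0 0 .0015 0 0 0;.02 0 0 0 0 0 0;.02 0 0 0 0 0 0' >/dev/null; python3 tip.py
python3 steer.py '.02 0 0 .001 0 0 0;.02 0 0 0 0 0 0' >/dev/null; python3 tip.py
```

```text
t 10.1 tip box mm [-87.4, 35.1, 13.9] tcp box [-199.9, 35.2, 7.7] pitch -0.1 yaw 132.7 F box [-0.2 -0.4  3.7] grip 0.0234 T tool [0.12 0.09 0.01]
t 10.27 tip box mm [-87.3, 35.2, 13.8] tcp box [-199.8, 35.3, 7.5] pitch -0.1 yaw 132.7 F box [-4.7 -2.4 19.4] grip 0.0235 T tool [ 0.47  0.99 -0.02]
```

```bash
python3 steer.py '.02 0 0 -.001 0 0 0;.03 0 0 0 0 0 0;.045 0 0 0 0 0 0;.06 0 0 0 0 0 0;.06 0 0 0 0 0 0' >/dev/null; python3 tip.py
python3 steer.py '.06 0 0 -.01 0 0 0;.07 0 0 -.03 0 0 0;.085 0 0 -.04 0 0 0;.085 0 0 -.04 0 0 0;.085 0 0 -.03 0 0 0;.085 0 0 0 0 0 0' >/dev/null; python3 tip.py
python3 - <<'E'
from h import *
im,c=snap("wrist","w7"); np.save("w7.npy",c,allow_pickle=True)
r,ct=driver(im,c); print(r)
E
```

```text
t 10.68 tip box mm [-87.8, 35.1, 13.3] tcp box [-200.3, 35.2, 7.2] pitch -0.0 yaw 132.7 F box [ 0.2 -0.2 -0.5] grip 0.0599 T tool [ 0.03 -0.01  0.03]
t 11.18 tip box mm [-84.6, 36.2, 171.1] tcp box [-197.1, 36.3, 164.0] pitch -0.6 yaw 132.8 F box [ 1.7  0.4 -0.2] grip 0.0851 T tool [-0.02 -0.07 -0.01]
((454.1259460449219, -187.1716766357422), (24.764551162719727, 85.83454895019531), 41.963165283203125)
```

```bash
python3 steer.py '.085 -.038 -.009 0 0 0 0;.085 -.038 -.009 0 0 0 0;.085 -.038 -.009 0 0 0 0;.085 -.039 -.009 0 0 .04 0;.072 0 0 .025 0 .04 0;.072 0 0 .025 0 0 0;.072 0 0 0 0 0 0;.072 0 0 0 0 0 0' >/dev/null; python3 tip.py
python3 - <<'E'
from h import *
im,c=snap("wrist","w8"); np.save("w8.npy",c,allow_pickle=True)
E
```

```text
t 11.9 tip box mm [60.3, -1.3, 102.5] tcp box [-52.3, -1.2, 106.0] pitch 4.8 yaw 132.7 F box [0.3 0.4 0. ] grip 0.0723 T tool [-0.01 -0.05  0.01]
```

View pics/w8.png

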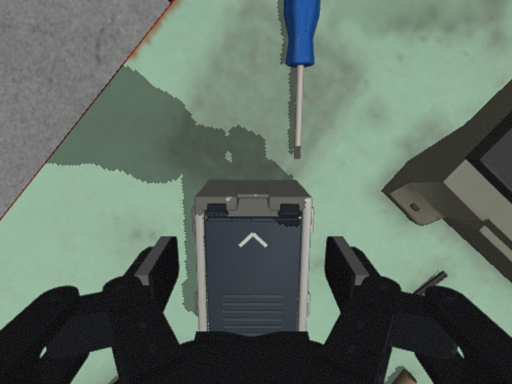

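Wrist view: cover (204–303, 217–330) lies centred between the open fingers (178 and 327); driver lies clear at (300,155). Descend and grip.

```bash
python3 steer.py '.07 -.006 0 .015 0 0 0;.07 -.006 0 .015 0 0 0;.07 0 0 .008 0 0 0;.07 0 0 .003 0 0 0;.07 0 0 0 0 0 0;.07 0 0 0 0 0 0' >/dev/null; python3 tip.py
python3 steer.py '.05 0 0 0 0 0 0;.05 0 0 0 0 0 0;.05 0 0 0 0 0 0;.05 0 0 0 0 0 0' >/dev/null; python3 tip.py; python3 -c "
from rig import robot; print(robot.read_state()['gripper_force'])"
```

```text
t 12.45 tip box mm [70.9, -0.9, 63.4] tcp box [-41.8, -0.8, 66.3] pitch 4.5 yaw 132.8 F box [ 0.5 -0.1  0.3] grip 0.07 T tool [-0.01 -0.12  0.01]
t 12.78 tip box mm [71.5, -0.8, 64.5] tcp box [-41.2, -0.7, 67.2] pitch 4.4 yaw 132.7 F box [-1.2 -0.4  5. ] grip 0.0564 T tool [-0.07  0.31  0.05]
62.276458740234375
```

```bash
python3 steer.py '.05 0 0 -.0025 0 .03 0;.05 0 0 -.0025 0 .03 0;.05 0 0 -.0017 0 .02 0;.05 0 0 0 0 0 0;.05 0 0 0 0 0 0' ; python3 tip.py
python3 steer.py '.05 .004 0 .0006 0 0 0;.05 .004 0 .0006 0 0 0;.05 0 0 0 0 0 0'; python3 tip.py
```

```text
clock: 13.2
ee_pos: [0.5358, -0.3282, 0.0725]
orientation: [0.4, 0.913, 0.032, -0.073]
ft_force: [-1.3, 1.8, 0.4]
grip_width: 0.0556
gripper_force: 63.3
t 13.2 tip box mm [71.0, -1.0, 60.6] tcp box [-41.1, -0.9, 72.5] pitch 9.1 yaw 132.7 F box [-2.2  0.3  0.4] grip 0.0556 T tool [-0.04  0.18 -0.  ]
clock: 13.45
ee_pos: [0.5299, -0.3217, 0.0729]
orientation: [0.399, 0.913, 0.032, -0.073]
ft_force: [-0.1, 0.2, -0.2]
grip_width: 0.0555
gripper_force: 63.5
t 13.45 tip box mm [62.2, -1.0, 61.0] tcp box [-49.8, -0.9, 72.9] pitch 9.1 yaw 132.8 F box [-0.2  0.1 -0.2] grip 0.0555 T tool [ 0.02 -0.11 -0.02]
```

```bash
python3 steer.py '.05 .006 0 .001 0 0 0;.05 .006 0 .001 0 0 0;.05 .004 0 0 0 0 0;.05 0 0 0 0 0 0'|tail -2; python3 tip.py
python3 steer.py '.05 .001 0 -.005 0 0 0;.05 .002 0 -.01 0 0 0;.05 .003 0 -.015 0 0 0;.05 .003 0 -.02 0 0 0;.05 0 0 0 0 0 0'|tail -2; python3 tip.py
python3 - <<'E'
from h import *
s=robot.read_state(); Rm=R.from_quat(s['orientation']).as_matrix(); P=s['ee_pos']
im,c=snap("wrist","w9")
# white chevron + dark cover in wrist view
hsv=cv2.cvtColor(im,cv2.COLOR_BGR2HSV); w=(hsv[...,1]<60)&(hsv[...,2]>150)
w[:, :205]=0; w[:,305:]=0; w[330:]=0
n,l,st,ce=cv2.connectedComponentsWithStats(w.astype(np.uint8))
print([(st[i].tolist(),ce[i].round(1).tolist()) for i in range(1,n) if st[i,4]>20])
y=-np.radians(47.2)
for z in(-.002,-.006,-.01): print(z,proj(c,P+Rm@np.array([.012,0,z])).round(1),proj(c,P+Rm@np.array([.006,0,z])).round(1))
E
```

```text
grip_width: 0.0557
gripper_force: 63.5
t 13.78 tip box mm [45.8, -1.0, 61.4] tcp box [-66.2, -0.9, 73.4] pitch 9.1 yaw 132.8 F box [ 0.7  0.1 -0.5] grip 0.0557 T tool [-0.01 -0.18 -0.01]
grip_width: 0.0556
gripper_force: 63.6
t 14.2 tip box mm [48.2, -0.7, 117.1] tcp box [-63.8, -0.6, 128.3] pitch 8.8 yaw 132.7 F box [ 1.3 -0.2 -0.4] grip 0.0556 T tool [-0.01 -0.21 -0.07]
[([205, 0, 100, 216, 12065], [249.3, 90.7]), ([297, 98, 8, 13, 53], [300.3, 104.1]), ([240, 213, 20, 3, 59], [249.3, 214.0])]
-0.002 [251.4 225.2] [251.4 236.3]
-0.006 [251.4 228.4] [251.4 239.8]
-0.01 [251.4 231.8] [251.4 243.5]
```

```bash
python3 - <<'E'
from h import *
s=robot.read_state(); Rm=R.from_quat(s['orientation']).as_matrix(); P=s['ee_pos']
im=cv2.imread("pics/w9.png"); c=robot.calibration("wrist")
b=im.astype(int)
col=b[150:300,225:280].mean(1); 
print([(150+i,col[i].round().astype(int).tolist()) for i in range(0,150,5)])
for z in(-.003,-.008): print(z,proj(c,P+Rm@np.array([.018,0,z])).round(1))
x=b[255:262].mean(0); print([(i,x[i].round().astype(int).tolist()) for i in range(180,330,6)])
E
```

```text
[(150, [112, 129, 112]), (155, [112, 128, 112]), (160, [112, 128, 112]), (165, [113, 129, 113]), (170, [112, 128, 111]), (175, [118, 134, 117]), (180, [95, 108, 94]), (185, [86, 98, 87]), (190, [84, 96, 84]), (195, [86, 98, 86]), (200, [65, 68, 67]), (205, [65, 68, 68]), (210, [86, 91, 90]), (215, [144, 151, 150]), (220, [60, 55, 51]), (225, [43, 38, 34]), (230, [44, 39, 35]), (235, [44, 38, 34]), (240, [60, 57, 55]), (245, [63, 61, 59]), (250, [61, 59, 57]), (255, [45, 40, 37]), (260, [43, 38, 34]), (265, [46, 40, 36]), (270, [75, 66, 60]), (275, [76, 67, 61]), (280, [76, 67, 60]), (285, [76, 67, 61]), (290, [76, 67, 60]), (295, [75, 66, 60])]
-0.003 [251.5 214.6]
-0.008 [251.5 218.4]
[(180, [21, 19, 19]), (186, [18, 17, 17]), (192, [18, 17, 18]), (198, [44, 38, 34]), (204, [42, 37, 32]), (210, [43, 37, 34]), (216, [43, 38, 33]), (222, [42, 37, 34]), (228, [44, 38, 35]), (234, [44, 38, 34]), (240, [43, 37, 33]), (246, [43, 38, 34]), (252, [44, 38, 33]), (258, [43, 39, 35]), (264, [42, 38, 34]), (270, [44, 39, 35]), (276, [45, 40, 35]), (282, [43, 39, 35]), (288, [44, 39, 35]), (294, [42, 37, 33]), (300, [44, 40, 36]), (306, [44, 38, 35]), (312, [17, 15, 15]), (318, [18, 17, 16]), (324, [34, 34, 33])]
```

```bash
python3 steer.py '.05 .02 0 0 0 0 0;.05 .04 0 0 0 0 0;.05 .04 0 0 0 0 0;.05 .02 0 0 0 -.075 0;.05 0 0 0 0 -.072 0;.05 0 0 0 0 0 .12;.05 0 0 0 0 0 .12;.05 0 0 0 0 0 .12'|grep ee_
python3 steer.py '.05 0 0 0 0 0 .12;.05 0 0 0 0 0 .12;.05 0 0 0 0 0 .12;.05 0 0 0 0 0 .025;.05 0 0 0 0 0 0'; python3 tip.py
```

```text
ee_pos: [0.4382, -0.2224, 0.1432]
clock: 15.33
ee_pos: [0.4383, -0.2227, 0.1428]
orientation: [0.707, 0.707, 0.0, -0.006]
ft_force: [-0.6, -0.0, 0.1]
grip_width: 0.0554
gripper_force: 63.6
t 15.33 tip box mm [-102.1, -77.3, 147.8] tcp box [-184.7, -0.8, 142.8] pitch 0.5 yaw 90.0 F box [-0.4 -0.5  0.1] grip 0.0554 T tool [-0.06 -0.01  0.04]
```

```bash
python3 steer.py '.05 .015 -.025 0 0 0 0;.05 .03 -.027 0 0 0 0;.05 .03 -.027 0 0 0 0;.05 .03 -.022 0 0 0 0;.05 .04 0 0 0 0 0;.05 .04 0 0 0 0 0;.05 .04 0 0 0 0 0;.05 .04 0 0 0 0 0'|grep ee_
python3 steer.py '.05 .04 0 0 0 0 0;.05 .02 .01 0 0 0 0;.05 0 .035 .01 0 0 0;.05 0 .035 .03 0 0 0;.05 0 .03 .03 0 0 0;.05 0 0 .02 0 0 0;.05 0 0 0 0 0 0;.05 0 0 0 0 0 0'; python3 tip.py
```

```text
ee_pos: [0.3368, 0.0436, 0.1464]
clock: 16.67
ee_pos: [0.4409, 0.1029, 0.0584]
orientation: [0.706, 0.708, -0.001, -0.007]
ft_force: [-0.1, 0.3, 0.3]
grip_width: 0.0559
gripper_force: 63.9
t 16.67 tip box mm [-339.1, 146.1, 63.4] tcp box [-421.8, 222.3, 58.4] pitch 0.5 yaw 90.1 F box [-0.3  0.1  0.3] grip 0.0559 T tool [-0.04  0.04  0.  ]
```

```bash
python3 steer.py '.05 0 0 .015 0 0 0;.05 0 0 .015 0 0 0;.05 0 0 .01 0 0 0;.05 0 0 .004 0 0 0;.05 0 0 0 0 0 0;.05 0 0 0 0 0 0'|egrep 'ee_|ft_'
python3 steer.py '.05 0 0 .003 0 0 0;.05 0 0 .002 0 0 0;.05 0 0 0 0 0 0;.05 0 0 0 0 0 0'|egrep 'ee_|ft_'
python3 steer.py '.05 0 0 .0015 0 0 0;.05 0 0 0 0 0 0'|egrep 'ee_|ft_'; python3 tip.py
```

```text
ee_pos: [0.4425, 0.1034, 0.0164]
ft_force: [-0.2, -0.5, -0.9]
ee_pos: [0.4421, 0.1034, 0.0103]
ft_force: [0.1, -1.1, -0.7]
ee_pos: [0.4421, 0.1034, 0.0086]
ft_force: [0.6, -0.5, -0.7]
t 17.67 tip box mm [-338.8, 147.2, 13.6] tcp box [-421.4, 223.5, 8.6] pitch 0.5 yaw 90.1 F box [ 0.8  0.1 -0.7] grip 0.0556 T tool [ 0.02  0.01 -0.05]
```

```bash
python3 steer.py '.05 0 0 .002 0 0 0;.05 0 0 .001 0 0 0;.05 0 0 0 0 0 0'|egrep 'ee_|ft_'
python3 steer.py '.05 0 0 .0015 0 0 0;.05 0 0 0 0 0 0'|egrep 'ee_|ft_';  python3 steer.py '.05 0 0 .001 0 0 0;.05 0 0 0 0 0 0'|egrep 'ee_|ft_'; python3 tip.py
```

```text
ee_pos: [0.4419, 0.1034, 0.0054]
ft_force: [-1.0, -0.3, 0.2]
ee_pos: [0.4419, 0.1034, 0.004]
ft_force: [0.1, 0.2, -0.6]
ee_pos: [0.442, 0.1034, 0.0031]
ft_force: [-0.6, -0.1, -0.9]
t 18.25 tip box mm [-338.8, 147.1, 8.1] tcp box [-421.5, 223.5, 3.1] pitch 0.5 yaw 90.1 F box [-0.4 -0.5 -0.9] grip 0.0559 T tool [-0.01  0.    0.01]
```

```bash
python3 steer.py '.05 0 0 .001 0 0 0;.05 0 0 .001 0 0 0;.05 0 0 0 0 0 0'|egrep 'ee_|ft_'
python3 steer.py '.05 0 0 .001 0 0 0;.05 0 0 0 0 0 0'|egrep 'ee_|ft_';  python3 steer.py '.05 0 0 .001 0 0 0;.05 0 0 0 0 0 0'|egrep 'ee_|ft_'; python3 tip.py
```

```text
ee_pos: [0.4419, 0.1035, 0.001]
ft_force: [-0.2, -0.5, 0.2]
ee_pos: [0.442, 0.1035, 0.0001]
ft_force: [-0.4, -0.1, -0.4]
ee_pos: [0.4421, 0.1035, -0.0007]
ft_force: [-0.8, -0.5, 4.0]
t 18.83 tip box mm [-338.8, 147.3, 4.3] tcp box [-421.5, 223.6, -0.7] pitch 0.5 yaw 90.1 F box [-0.2 -0.9  4. ] grip 0.0559 T tool [0.14 0.02 0.02]
```

```bash
python3 steer.py '.06 0 0 0 0 0 0;.066 0 0 0 0 0 0;.075 0 0 0 0 0 0;.075 0 0 0 0 0 0;.08 0 0 0 0 0 0'|egrep 'grip|ft_'
python3 steer.py '.085 0 0 -.01 0 0 0;.085 0 0 -.03 0 0 0;.085 0 0 -.04 0 0 0;.085 0 0 -.04 0 0 0;.085 0 0 -.04 0 0 0;.085 0 0 0 0 0 0'|egrep 'ee_|ft_'
python3 - <<'E'
from h import *
im,c=snap("wrist","w10")
b=im.astype(int); m=(b.max(2)<95)&(b[...,0]>b[...,2]+4); m[320:]=0; m[:, :170]=0; m[:,345:]=0
m=cv2.morphologyEx(m.astype(np.uint8),cv2.MORPH_CLOSE,np.ones((9,9)))
ct=blob(m).reshape(-1,2); W=np.array([plane(c,p,.005)[:2] for p in ct])*1000
print(ct.min(0),ct.max(0),cv2.minAreaRect(W.astype(np.float32)))
t,ct2=snap("top","t10"); s,cs=snap("side","s10")
print(proj(ct2,[.442,.0715,.005]),proj(cs,[.442,.0715,.005]))
for n,i,cc in(("top",t,ct2),("side",s,cs)):
    u,v=proj(cc,[.442,.0715,.005]).astype(int); b=i[v-40:v+41,u-40:u+41].astype(int)
    m=(b.max(2)<95)&(b[...,0]>b[...,2]+4); k=blob(m).reshape(-1,2)+[u-40,v-40]
    W=np.array([plane(cc,p,.005)[:2] for p in k])*1000; print(n,cv2.minAreaRect(W.astype(np.float32)))
E
```

```text
ft_force: [0.4, 0.7, 0.6]
grip_width: 0.0801
gripper_force: 0.0
ee_pos: [0.4472, 0.1023, 0.1659]
ft_force: [1.3, -0.8, 0.4]
[217 158] [275 251] ((442.2022705078125, 69.23271179199219), (59.40615463256836, 103.10236358642578), 0.1024489477276802)
[196.76733073 234.54586371] [256.92456516 275.41679094]
top ((440.72796630859375, 67.23886108398438), (61.04731369018555, 104.48342895507812), 0.6611328721046448)
side ((439.9992980957031, 62.01352310180664), (58.64480209350586, 118.72421264648438), 0.131151020526886)
```

The cover lies at (0.44, 0.07), measuring 60 x 103 mm including its tongues, flat on the table. The driver lies at (0.454, -0.187), and the arm is clear.

```bash
python3 steer.py '.085 0 0 0 0 0 0;.085 0 0 0 0 0 0' | head -1; python3 -c "
from rig import robot; print(robot.close_job())"
```

```text
clock: 20.07
the job is handed in; nothing more can be done
None
```

I prised the cover loose at the notch and laid it flat on the table, laid the screwdriver down as well, and handed the job in at 20 s; no verdict came back, and I didn't separately check that the bin and cutters were unmoved.

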